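Clamp a T-block in the winged-knob vice

ROBOT

A 7-joint arm with a two-finger parallel gripper is mounted at the origin on a cart in front of the work surface, level with it; the furniture and walls round the work are solid. World frame = base frame: x ahead of the robot, y to its left, z up, the work surface at z = 0. Lengths are in m, angles in rad, forces in N, time in s.
With the tool pointing down it reaches from about 0.4 to 0.85 m from the base axis. Payload 4.5 kg.
Tool frame: the origin (TCP) lies on the centre line of the jaws, within the pads' length; the fingertips stand r.tips_ahead ahead of it and the grasp point (between the pads) is the TCP (r.tips_ahead is the distance from the TCP to the fingertips, in m); z points along the fingers, y is the direction in which the jaws open and shut (so a half turn about z gives the same grasp; the last joint's range is limited). The gripper opens to 88 mm and grips with 3 to 60 N. Pads are 18 mm wide; open, the fingers measure 123 mm over their backs; the gripper's body (75 mm by 187 mm) begins 45 mm behind the grasp point.
Start: joints at [1.315, 0.689, -0.195, 1.565, 0.157, 0.902, -0.215], TCP at [0.179, -0.599, 0.258] pointing down, gripper open.
Joint ranges: [-3.01, 3.01], [-0.46, 2.08], [-1.47, 1.51], [0.13, 2.56], [-1, 4.14], [0.04, 2.09], [-2.66, 2.66]. Speed limits (rad/s): [2.57, 2.57, 3.14, 3.14, 3.14, 3.14, 3.14].

INTERFACE

Orientations are given as a unit quaternion [x, y, z, w].
In Python, from plant import r gives the robot as it stands.
- The arm moves only by the shell command python3 -m inch 'ROWS' [FORCE]. ROWS is JSON, a list of rows, each a list of 5 numbers: the shift along the world's x, y, z in units of 25 mm (1.0 is 25 mm), then the turn about the world's z in units of 6 degrees (1.0 is 6 degrees), then the finger opening in mm, from 0 to 88.1. A call has 1 to 5 rows; each row shifts and turns the commanded pose from where the row before left it; what a row does not reach is not made up. A row lasts 1/10 s, in which the tool goes at most 50 mm and 8.59 degrees, less where a joint would pass 70% of its speed; a pose out of reach is approached as far as the arm can. A call is refused whole if a number of a shift passes 1 or a number of a turn 1, either way. A call with a gripper value outside its range is refused whole. The fingers move at their own pace and stop on an object; FORCE is the grip in N (left out, the last holds). Time passes only in rows, so rows that do not move let the fingers close. It gives the time, the measured TCP pose, the force and the opening at its end, in the units of the state.
- r.get_state(): the state, without advancing time (a new reading comes with each control period).
- r.snapshot(name): name is "side" or "top"; returns a dict with "pixels" (480x640x3 uint8, red, green, blue), "range_z" (480x640 float32, m along the optical axis (not along the pixel's ray), 0 where there is no reading), "K" (3x3 intrinsics, pixels), "position" and "attitude" of the camera in the world. Camera axes: x right, y up, looking along -z (the intrinsics and any distortion apply to the point x, -y, -z); pixel columns grow to the right and rows downward; lengths in m; the calibration is good to about 2 mm. A picture is of the moment at which its call begins.
- r.finish_job(): hands the job in, once; it reports no verdict.
The state is a dict: "clock": time; "q": joint angles; "qd": joint speeds; "joint_torque": joint torques, N m; "tool_pos": TCP position; "eef_rot": TCP orientation; "contact_force": force on the tool from outside, world axes, zero at the start; "moment": the same for the moment, N m; "opening": opening from 0.0 (shut) to 1.0 (fully open).
Only numpy, scipy, OpenCV 4.12 (cv2) and the standard library are available. Lean on these libraries where they do the work, as an engineer would, in place of code of your own. Each camera call takes 0.05 s, during which the arm holds its last target. There are 200 camera calls.

TASK

Set the olive T-block flat on the bed of the small blue vice, its two flanges facing the sliding steel jaw and the blue stop. Then turn the red winged knob clockwise until the jaw holds the block firmly, judged by feel: tight, but not overtightened. Do not bump the thin panel beside the knob, leave the nut, the bolt and the tester where they are, and let go of everything at the end.

Things in the scene. Friction and masses are not known exactly. Their poses are not given: they have to be found in the camera images.
- vice: small fixed bench vice. Origin: centre of the underside of its dark steel base plate (110 mm along local x, 215 mm along local y, 12 mm thick: the bed is 12 mm above the tray); z up. Local y is the clamping direction, from jaw to stop. Blue cam housing, 64 x 78 mm, top 38 mm above the tray, centred at local y = -55 mm. The panel stands at +x of the knob.
- jaw_home (a point): point on the bed at the vice's local x = y = 0, where the jaw's face stands when the knob reads 0. The steel jaw (36 mm wide along x, 12 mm thick, from 13.5 to 31.5 mm above the tray, centred on x = 0) comes out of the housing and moves to +y by 3 mm per rad of the knob, towards the stop.
- bed (a point): point on top of the bed at the vice's local x = 0, y = 24 mm: about the middle of the space for the block. The blue stop beyond (50 mm wide, centred on x = 0, 20 mm high above the bed, a bolt head 5 mm higher on it) is fixed but set differently each time and not measured: its face lies at local y = 45.5 to 49 mm.
- panel: thin upright aluminium panel fixed beside the knob, delicate: 4 mm thick, 90 mm long along the vice's y, centred on the knob, top 74 mm above the tray. Origin: middle of its inner face's lower edge, at 12 mm height. The inner face is 40 mm from the knob axis (local x = +40), so the wing tips pass it at 8 mm. A finger fits between knob and panel only if the gripper is not opened wide.
- wings (a point): point on the knob's vertical axis at half the height of its wings, 60 mm above the tray (vice local x = 0, y = -55 mm). Red knob: two flat wings opposite each other form one straight bar 64 mm long (32 mm to each side of the axis) and 10 mm thick, from 48 to 72 mm above the tray (only to 68 mm near the axis), its flats good to grip from above; below it a round hub of 26 mm diameter.
- knob (a joint): knob angle, rad, 0 to 4.4; grows clockwise seen from above, which tightens. At 0 the wings lie along the vice's local x; at a they are turned by a clockwise from there. Starts at 0 to 0.3. It runs stiffly, 0.28 N m, and stays where left. Jaw, block and stop come into contact somewhere at 1.8 to 3.0 (the stop decides); from there the torque climbs.
- knob_foot (a point): point on the knob's axis at the underside of the knob, 40 mm above the tray. How tight: firm is when turning takes 0.08 to 0.22 N m more than running free (25 to 75 N at the jaw), 0.15 is best; held still after a small slow turn it then pushes back by about as much, by about none while running free. It rises by 0.37 N m per rad. Above 0.27 (90 N) it is overtight.
- t_block: olive steel T-block, 0.1 to 0.21 kg, loose on the tray, broad side down. Origin: centre of its underside. Local x = its 40 mm width (two flanges 9 mm high along the edges, the stem above is narrower; flanges go against jaw and stop); local y = its 44 mm length between two flat ends, full height, which are good to grip; z up, 24 mm high, threaded hole in the top. Half a turn is no different.
- nut_0: loose hexagon nut, 19 x 22 x 10 mm, lying flat; origin at the centre of its underside. To be left alone.
- bolt_0: loose hexagon bolt, 22 x 48 x 19 mm, long axis along its y; origin at the centre of its underside. To be left alone.
- tester: loose tester probe with an orange body, 20 x 113 x 17 mm, long axis along its y; origin at the centre of its underside. To be left alone.
Mind the look-alikes: they are no part of the job. Of the things like the t_block, leave any that is pink or purple; of the rest the smaller one is meant.

How it is judged:
By the outcome, as a careful person would: the job done as asked, in the order asked, and still so for the second after the job is handed in, with the robot touching nothing.
It also fails if it takes over 72 s, if anything falls off the work surface, if the arm or the gripper's body presses on something with over 40 N, if the wrist force passes 120 N, or if a joint passes its speed limit or range.

## Working session

There is one attempt and no reset: what is moved stays moved. The work goes in short steps, Python scripts to look and compute and a shell command to move; the robot and the scene stay as the last step left them, time stands still between calls to the robot, and variables do not carry over. Pictures are saved under pics/ and viewed, about 8 in all and at most 12, crops included, and the job is handed in when it is done.

```bash
mkdir -p pics; ls
cat > h.py <<'E'
import numpy as np,cv2
from scipy.spatial.transform import Rotation as R
from plant import r
def snap(n):
    s=r.snapshot(n); np.savez('last_%s.npz'%n,**{k:np.array(v) for k,v in s.items()}); return s
def att(s):
    a=np.array(s['attitude']); return a if a.shape==(3,3) else R.from_quat(a).as_matrix()
def cloud(s):
    K=np.array(s['K']);z=s['range_z'];v,u=np.mgrid[0:480,0:640]
    p=np.stack([(u-K[0,2])/K[0,0]*z,-(v-K[1,2])/K[1,1]*z,-z],-1)
    return p@att(s).T+np.array(s['position'])
def proj(s,P):
    K=np.array(s['K']);c=(np.atleast_2d(P)-np.array(s['position']))@att(s)
    return np.stack([K[0,2]+K[0,0]*c[:,0]/-c[:,2],K[1,2]+K[1,1]*c[:,1]/c[:,2]],-1)
E
python3 - <<'E'
from h import *
print(r.get_state(),r.tips_ahead)
for n in('top','side'):
    s=snap(n); cv2.imwrite(f'pics/{n}0.png',s['pixels'][:,:,::-1]); print(n,s['K'],s['position'],s['attitude'],[k for k in s])
E
```

```text
pics
{'clock': 0.0, 'q': array([ 1.31482334,  0.68997497, -0.19454963,  1.56636854,  0.1572993 ,
        0.90247577, -0.21510705]), 'qd': array([-0.00048501, -0.00112817, -0.00055078,  0.00108127,  0.00011023,
       -0.00022977,  0.00055643]), 'joint_torque': array([-1.15158963e-05, -5.27562010e+01, -1.26708191e+00, -1.53428060e+01,
       -5.26829716e-02,  6.52748131e-03,  1.34708043e-04]), 'tool_pos': array([ 0.17838507, -0.5983707 ,  0.25690999]), 'eef_rot': array([ 9.89514127e-01,  1.44433209e-01, -1.86009396e-04, -8.97306837e-04]), 'contact_force': array([-0.70693519,  0.32088391, -0.5886878 ]), 'moment': array([ 0.00573084, -0.00031216,  0.01262874]), 'opening': 0.9990133601532466} 0.019
top [[475.42729003   0.         327.19402944]
 [  0.         475.42729003 237.13740774]
 [  0.           0.           1.        ]] [0.39289534 0.20523895 0.92403944] [-0.04468129  0.03093273  0.70794477 -0.70417395] ['pixels', 'range_z', 'K', 'position', 'attitude']
side [[469.92619352   0.         314.66135985]
 [  0.         469.92619352 237.68460766]
 [  0.           0.           1.        ]] [0.53354547 0.95519196 0.48893272] [0.0031477  0.49163365 0.87062172 0.0174433 ] ['pixels', 'range_z', 'K', 'position', 'attitude']
```

View pics/top0.png

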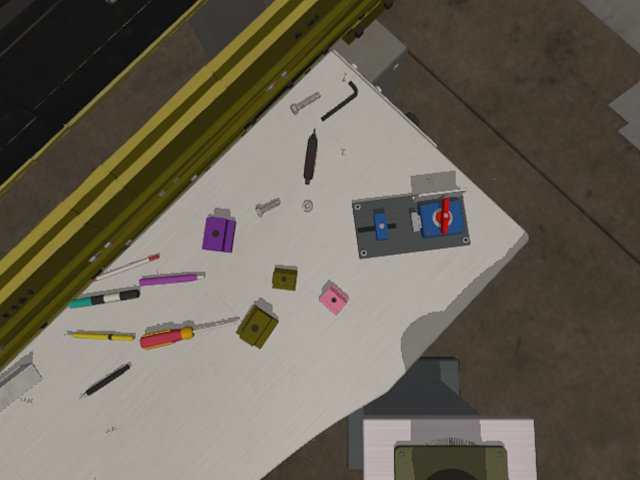

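View pics/side0.png

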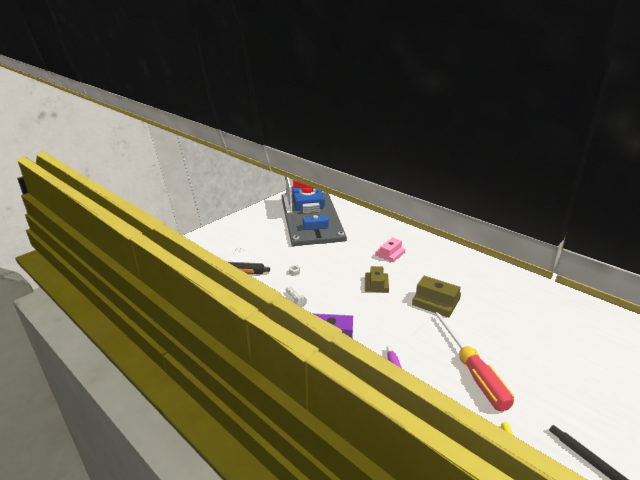

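Candidates in the top picture: small olive (285,279), large olive (257,326), pink (334,299), purple (218,234). I choose the small olive one. The vice is at (411,226), with the knob at (445,215) and the panel at (439,193). Next I measure these and crop close.

```bash
cat >> h.py <<'E'
def comp(s,m,uv):
    n,l=cv2.connectedComponents(m.astype(np.uint8)); return l==l[uv[1],uv[0]]
def rect(P):
    (c,wh,a)=cv2.minAreaRect((P[:,:2]*1000).astype(np.float32)); return np.round(c,1),np.round(wh,1),round(a,1)
E
python3 - <<'E'
from h import *
s=snap('top');C=cloud(s);px=s['pixels'].astype(int);hsv=cv2.cvtColor(s['pixels'],cv2.COLOR_RGB2HSV)
print('tray z',[C[v,u].round(4) for u,v in((350,150),(240,290),(300,340),(330,250))])
ol=(hsv[...,0]>20)&(hsv[...,0]<35)&(hsv[...,1]>120)
for uv in((280,287),(247,335)):
    m=comp(s,ol,uv);P=C[m];print('olive',m.sum(),P[:,2].min(),P[:,2].max(),rect(P)); t=P[P[:,2]>np.percentile(P[:,2],95)-.003]; print(' top',rect(t))
red=(px[...,0]>150)&(px[...,1]<70)&(px[...,2]<70)
red[:,:400]=0;red[:,500:]=0
P=C[red];print('knob',P[:,2].max(),rect(P[P[:,2]>.055]),len(P))
win=np.zeros((480,640),bool);win[180:270,345:480]=1
P=C[win&(C[...,2]>.008)&(C[...,2]<.0145)];print('plate',rect(P),np.median(P[:,2]))
blue=win&(px[...,2]>px[...,0]+50)
P=C[blue];
for lo,hi in((.024,.036),(.036,.042)):
    Q=P[(P[:,2]>lo)&(P[:,2]<hi)];print('blue',lo,len(Q),rect(Q))
P=C[win&(C[...,2]>.068)&~red];print('panel',rect(P),P[:,2].max())
c=s['pixels'][170:350,190:480,::-1];cv2.imwrite('pics/crop1.png',cv2.resize(c,None,fx=2.7,fy=2.7,interpolation=cv2.INTER_CUBIC))
E
```

```text
tray z [array([ 0.6668,  0.1768, -0.0009]), array([3.902e-01, 3.925e-01, 3.000e-04]), array([ 0.2946,  0.2759, -0.0004]), array([ 0.467 ,  0.2177, -0.0011])]
olive 429 0.005098425719075261 0.9240394402976336 (array([407. , 265.5]), array([123. ,  37.6]), 83.6)
 top (array([406. , 265.5]), array([122.8,  21.4]), 83.0)
olive 931 -0.0038600548777045773 0.9240394402976336 (array([359.8, 305.9]), array([ 68.6, 200.4]), 37.1)
 top (array([357.9, 301.2]), array([ 48. , 198.5]), 33.6)
knob 0.9240394402976336 (array([456.1,  90.2]), array([ 46.6, 258.4]), 39.0) 158
plate (array([528.7,  62.6]), array([135. , 215.5]), 7.1) 0.011747987462044751
blue 0.024 431 (array([518. ,  50.2]), array([ 63.5, 163.2]), 6.8)
blue 0.036 700 (array([518.5,  46.9]), array([ 62.2, 155.9]), 6.6)
panel (array([473.4,  78.2]), array([ 83.1, 289.1]), 48.4) 0.9240394402976336
```

View pics/crop1.png

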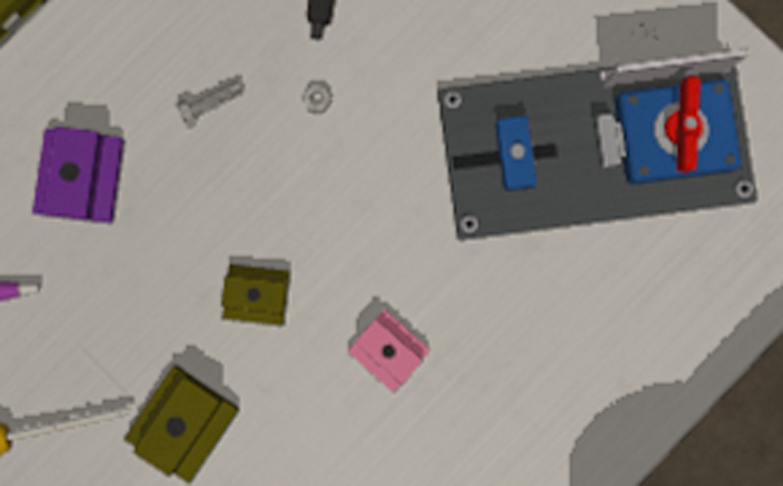

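Small olive T-block at crop (255,292): there is a flange strip on its upper edge, so its width axis runs vertically in the picture and it needs about a quarter turn. The vice's jaw (612,140) points left to the stop (517,152), and the panel is above the knob. I redo the measurements with invalid depths dropped.

```bash
cat > meas.py <<'E'
from h import *
s=snap('top');C=cloud(s);C[s['range_z']<=0]=np.nan;ok=s['range_z']>0
px=s['pixels'].astype(int);hsv=cv2.cvtColor(s['pixels'],cv2.COLOR_RGB2HSV)
def pr(n,P):
    print(n,len(P),*(rect(P) if len(P)>3 else ()),'z',np.percentile(P[:,2],[2,50,98]).round(4) if len(P) else '')
def box(u0,u1,v0,v1):
    w=np.zeros((480,640),bool);w[v0:v1,u0:u1]=1;return w&ok
E
python3 - <<'E'
from meas import *
ol=(hsv[...,0]>20)&(hsv[...,0]<35)&(hsv[...,1]>100)&ok
for uv in((280,287),(247,335)):
    P=C[comp(s,ol,uv)];pr('olive',P);pr(' top',P[abs(P[:,2]-np.percentile(P[:,2],90))<.003]);pr(' low',P[(P[:,2]<.015)&(P[:,2]>.005)])
red=(px[...,0]>110)&(px[...,1]<60)&(px[...,2]<60)&box(400,500,180,260)
pr('knob',C[red&(C[...,2]>.058)])
win=box(345,480,185,270)
pr('plate',C[win&(C[...,2]>.008)&(C[...,2]<.015)])
blue=win&(px[...,2]>px[...,0]+40)
l=box(345,400,185,270)
pr('stop',C[blue&l&(C[...,2]>.025)&(C[...,2]<.035)])
pr('hous',C[blue&~l&(C[...,2]>.034)&(C[...,2]<.042)])
pr('jaw',C[box(400,428,185,270)&~blue&(C[...,2]>.025)&(C[...,2]<.035)])
pr('panel',C[box(400,480,180,215)&(C[...,2]>.066)&~red])
E
```

```text
olive 434 [411.4 304.9] [43.5 37.9] 82.7 z [0.0074 0.0219 0.0264]
 top 205 [410.6 305. ] [43.5 21.9] 83.0 z [0.0224 0.0241 0.0269]
 low 184 [411.4 305.1] [41.6 37.9] 83.2 z [0.0072 0.0096 0.0128]
olive 948 [322.1 358. ] [57.3 61.4] 56.1 z [0.0109 0.0315 0.0362]
 top 436 [321.1 356.2] [30.8 60.8] 55.9 z [0.032  0.0339 0.0367]
 low 302 [321.4 357.1] [54.9 60.7] 56.1 z [0.01   0.0132 0.0149]
knob 160 [523.8   7. ] [ 9.6 62.7] 86.0 z [0.0659 0.0705 0.0743]
plate 3739 [516.3  61.1] [110.1 215.3] 7.1 z [0.0087 0.0118 0.0146]
stop 277 [509.2 120.4] [50.2 21.9] 7.1 z [0.0275 0.0316 0.0345]
hous 869 [522.9   6.9] [63.6 77.4] 6.9 z [0.0347 0.0377 0.0411]
jaw 177 [529.3  50.9] [26.6 66.8] 81.4 z [0.0257 0.0307 0.0336]
panel 160 [545.9  10.3] [42.  88.6] 7.0 z [0.0666 0.0729 0.0764]
```

```bash
python3 -m inch '[[0.8,1,0,1,88],[0.8,1,0,1,88],[0.8,1,0,1,88],[0.8,1,0,1,88],[0.8,1,0,1,88]]' && python3 -m inch '[[0.8,1,0,1,88],[0.8,1,0,1,88],[0.8,1,0,1,88],[0.8,1,0,1,88],[0.8,1,0,1,88]]'
```

```text
clock: 0.7
tool_pos: [0.2792, -0.4729, 0.2577]
eef_rot: [0.918, 0.398, -0.0, -0.0]
contact_force: [-0.9, -1.0, -0.9]
opening: 1.001
clock: 1.2
tool_pos: [0.3792, -0.348, 0.2577]
eef_rot: [0.783, 0.621, -0.0, 0.0]
contact_force: [0.1, 0.2, -0.7]
opening: 1.0
```

```bash
python3 -m inch '[[0.8,1,0,1,88],[0.8,1,0,1,88],[0.8,1,0,1,88],[0.8,1,0,1,88],[0.8,1,0,1,88]]' && python3 -m inch '[[0,1,0,1,88],[0,1,0,1,88],[0,1,0,1,88],[0,1,0,1,88],[0,1,0,1,88]]' && python3 -m inch '[[0,1,0,1,88],[0,1,0,1,88],[0,1,0,1,88],[0,1,0,1,88],[0,1,0,1,88]]' && python3 -m inch '[[-0.3,1,0,1,88],[-0.3,1,0,0,88],[-0.3,1,0,0,88],[-0.3,1,0,0,88],[-0.3,1,0,0,88]]'
```

```text
clock: 1.7
tool_pos: [0.4792, -0.223, 0.2577]
eef_rot: [0.596, 0.803, -0.0, -0.0]
contact_force: [0.5, -0.2, -0.5]
opening: 0.998
clock: 2.2
tool_pos: [0.4785, -0.0981, 0.2577]
eef_rot: [0.368, 0.93, -0.0, -0.0]
contact_force: [0.9, -0.0, -0.9]
opening: 0.998
clock: 2.7
tool_pos: [0.4785, 0.0268, 0.2577]
eef_rot: [0.115, 0.993, -0.0, -0.0]
contact_force: [1.2, 0.8, 0.9]
opening: 0.997
clock: 3.2
tool_pos: [0.4408, 0.1518, 0.2577]
eef_rot: [0.065, 0.998, -0.0, -0.0]
contact_force: [0.6, -1.1, 0.4]
opening: 0.999
```

```bash
python3 -m inch '[[-0.2,1,0,0,80],[-0.2,1,0,0,80],[-0.2,1,0,0,80],[-0.2,1,0,0,80],[-0.2,1,-1,0,80]]' && python3 -m inch '[[-0.2,1,-1,0,80],[0,0.12,-1,0,80],[0,0,-1,0,80],[0,0,-1,0,80],[0,0,0,0,80]]'
python3 - <<'E'
from meas import *
cv2.imwrite('pics/c2.png',cv2.resize(s['pixels'][230:330,230:350,::-1],None,fx=5,fy=5))
ol=(hsv[...,0]>20)&(hsv[...,0]<35)&(hsv[...,1]>100)&box(265,305,260,295)
pr('ol',C[ol&(C[...,2]<.03)])
E
```

```text
clock: 3.7
tool_pos: [0.4173, 0.2785, 0.2345]
eef_rot: [0.065, 0.998, 0.002, 0.002]
contact_force: [0.8, 0.3, -0.1]
opening: 0.905
clock: 4.2
tool_pos: [0.41, 0.3025, 0.1303]
eef_rot: [0.064, 0.998, -0.002, -0.002]
contact_force: [0.3, -1.1, 0.5]
opening: 0.907
ol 0 z
```

View pics/c2.png

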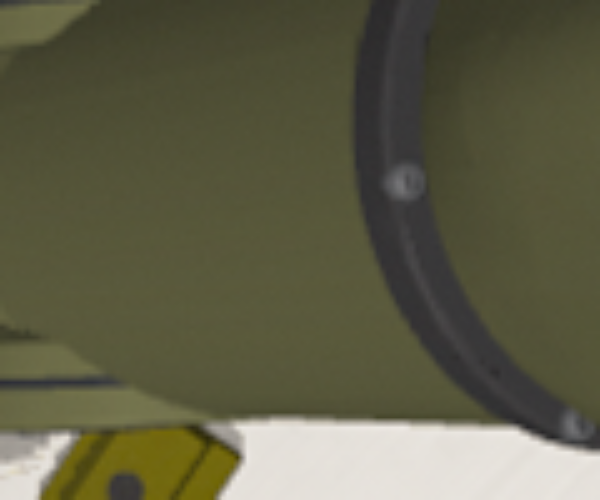

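The arm hides the block from above, so I rely on the earlier measurement. I descend and grip, then check by the opening.

```bash
python3 -m inch '[[0,0.1,-1,0,80],[0,0,-1,0,80],[0,0,-1,0,80],[0,0,-0.8,0,80],[0,0,-0.33,0,80]]' && python3 -m inch '[[0,0,0,0,80],[0,0,0,0,38],[0,0,0,0,38],[0,0,0,0,38],[0,0,0,0,38]]' 25 && python3 -m inch '[[0,0,0,0,38],[0,0,0,0,38],[0,0,0,0,38],[0,0,0,0,38],[0,0,0,0,38]]'
```

```text
clock: 4.75
tool_pos: [0.4115, 0.3068, 0.0293]
eef_rot: [0.065, 0.998, 0.0, 0.0]
contact_force: [0.4, -0.1, 0.3]
opening: 0.908
clock: 5.25
tool_pos: [0.4114, 0.3067, 0.0301]
eef_rot: [0.065, 0.998, 0.0, 0.0]
contact_force: [0.3, -0.5, -0.3]
opening: 0.57
clock: 5.75
tool_pos: [0.4113, 0.3067, 0.0298]
eef_rot: [0.064, 0.998, 0.0, 0.0]
contact_force: [-0.9, -0.8, 4.9]
opening: 0.492
```

Gripped (43.3 mm opening, against 44 mm expected). Lift, turn by −75.5° and carry above the bed.

```bash
python3 -m inch '[[0,0,0.5,0,38],[0,0,0.8,0,38],[0,0,1,0,38],[0,0,1,0,38],[0.3,-0.5,0.7,-0.9,38]]' && python3 -m inch '[[0.4,-0.9,0,-1,38],[0.4,-0.9,0,-1,38],[0.4,-0.9,0,-1,38],[0.4,-0.9,0,-1,38],[0.4,-0.9,0,-1,38]]' && python3 -m inch '[[0.4,-0.9,0,-1,38],[0.4,-0.9,0,-1,38],[0.4,-0.9,0,-1,38],[0.4,-0.9,0,-1,38],[0.4,-0.25,0,-1,38]]' && python3 -m inch '[[0.17,0,0,-1,38],[0,0,0,-0.68,38],[0,0,0,0,38]]'
python3 - <<'E'
from h import *
s=snap('side');cv2.imwrite('pics/s3.png',cv2.resize(s['pixels'][120:280,240:440,::-1],None,fx=4,fy=3.75))
st=r.get_state();print(st['tool_pos'],2*np.degrees(np.arctan2(st['eef_rot'][1],st['eef_rot'][0]))-90,st['opening'],st['q'][6])
C=cloud(s);px=s['pixels'].astype(int);hsv=cv2.cvtColor(s['pixels'],cv2.COLOR_RGB2HSV)
ol=(hsv[...,0]>20)&(hsv[...,0]<35)&(hsv[...,1]>100)&(s['range_z']>0)
d=np.linalg.norm(C-st['tool_pos'],axis=-1)<.05
P=C[ol&d];print(len(P),P.min(0).round(4),P.max(0).round(4))
E
```

```text
clock: 6.25
tool_pos: [0.4175, 0.2962, 0.1308]
eef_rot: [0.111, 0.994, 0.002, -0.001]
contact_force: [0.7, 0.3, -0.8]
opening: 0.492
clock: 6.75
tool_pos: [0.4686, 0.1804, 0.1292]
eef_rot: [0.367, 0.93, -0.0, -0.0]
contact_force: [0.5, -0.1, -1.0]
opening: 0.494
clock: 7.25
tool_pos: [0.5183, 0.0814, 0.1288]
eef_rot: [0.597, 0.803, -0.002, 0.0]
contact_force: [0.4, -0.2, -1.9]
opening: 0.5
clock: 7.55
tool_pos: [0.5226, 0.0852, 0.1291]
eef_rot: [0.662, 0.75, -0.0, -0.0]
contact_force: [0.0, -0.5, -1.7]
opening: 0.498
[0.52247824 0.08527942 0.12917732] 7.23163145543252 0.4975282668497823 -0.6936262966040362
10 [0.5346 0.1026 0.0994] [0.5405 0.1082 0.106 ]
```

View pics/s3.png

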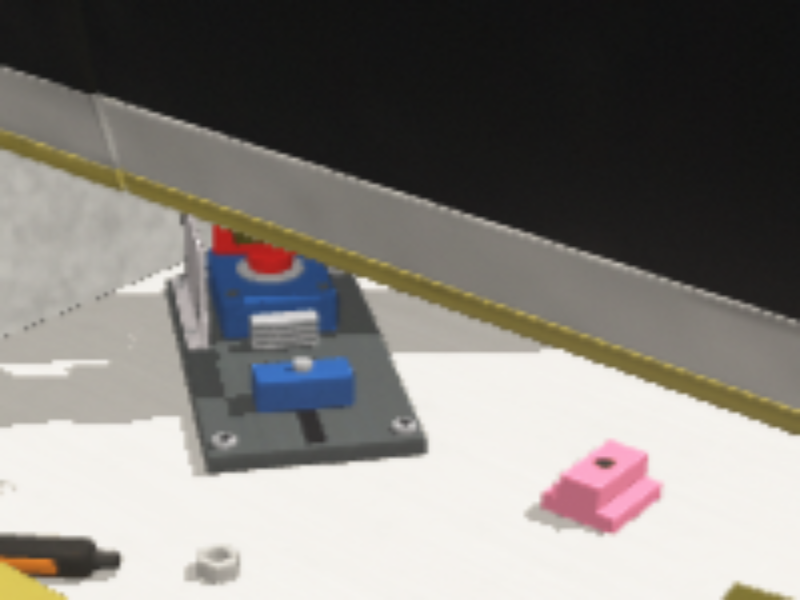

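The held block is hidden behind a dark overhang in this side view. The bed, stop (crop 300,385) and jaw (285,328) are clear. I check the depth of that overhang and shift x by −9 mm.

```bash
python3 -m inch '[[-0.37,0,-0.5,0,38],[0,0,-0.8,0,38],[0,0,0,0,38]]'
python3 - <<'E'
from h import *
s=np.load('last_side.npz');C=cloud(s)
for u,v in((300,60),(500,60),(300,160),(450,180),(400,200),(600,240)): print(u,v,s['range_z'][v,u],C[v,u].round(3))
st=r.get_state();print(st['tool_pos'],st['contact_force'])
E
```

```text
clock: 7.9
tool_pos: [0.5118, 0.085, 0.0953]
eef_rot: [0.661, 0.75, -0.002, -0.001]
contact_force: [-0.7, 0.1, -1.6]
opening: 0.5
300 60 0.30022174 [0.533 0.639 0.431]
500 60 0.0 [0.534 0.955 0.489]
300 160 0.3556313 [0.535 0.62  0.356]
450 180 0.26602846 [0.45  0.713 0.379]
400 200 0.30578285 [0.47  0.683 0.351]
600 240 0.22531796 [0.392 0.767 0.37 ]
[0.51183934 0.08500882 0.09527309] [-0.74465775  0.06440764 -1.55034306]
```

```bash
python3 -m inch '[[0.05,0,-0.8,0,38],[0,0,-0.7,0,38],[0,0,-0.3,0,38],[0,0,-0.1,0,38],[0,0,0,0,38]]'; python3 -m inch '[[0,0,-0.08,0,38],[0,0,-0.04,0,38],[0,0,0,0,38]]'; python3 -c "
from h import *
print(r.get_state()['tool_pos'],r.get_state()['contact_force'])"
```

```text
clock: 8.4
tool_pos: [0.515, 0.0854, 0.0498]
eef_rot: [0.662, 0.75, 0.0, 0.0]
contact_force: [-0.3, 0.5, -1.6]
opening: 0.499
clock: 8.7
tool_pos: [0.515, 0.0853, 0.0468]
eef_rot: [0.662, 0.75, 0.0, 0.0]
contact_force: [0.3, -0.3, -1.9]
opening: 0.491
[0.51504696 0.08526189 0.04676066] [ 0.26958938 -0.31007873 -1.93965548]
```

```bash
python3 -m inch '[[-0.05,0,-0.08,0,38],[0,0,-0.04,0,38],[0,0,0,0,38]]'; python3 -m inch '[[0,0,-0.04,0,38],[0,0,-0.04,0,38],[0,0,0,0,38]]';python3 -m inch '[[0,0,-0.02,0,38],[0,0,0,0,38]]'
```

```text
clock: 9.0
tool_pos: [0.5135, 0.0853, 0.0434]
eef_rot: [0.662, 0.75, -0.0, -0.0]
contact_force: [0.7, -0.2, -2.1]
opening: 0.492
clock: 9.3
tool_pos: [0.5137, 0.0853, 0.0419]
eef_rot: [0.662, 0.75, 0.0, 0.0]
contact_force: [-0.7, -0.3, 3.7]
opening: 0.492
clock: 9.5
tool_pos: [0.5137, 0.0853, 0.0418]
eef_rot: [0.662, 0.75, 0.0, 0.0]
contact_force: [-1.2, -0.3, 9.1]
opening: 0.498
```

```bash
python3 -m inch '[[0,0,0.02,0,54],[0,0,0,0,54],[0,0,0,0,54],[0,0,0.3,0,54],[0,0,1,0,54]]'; python3 -m inch '[[0,0,1,0,54],[0,0,1,0,54],[0,0,0.5,0,54],[0,0,0,0,54]]'
python3 - <<'E'
from h import *
s=snap('side');cv2.imwrite('pics/s4.png',cv2.resize(s['pixels'][170:250,260:360,::-1],None,fx=7,fy=7,interpolation=cv2.INTER_CUBIC))
st=r.get_state();print(st['tool_pos'],st['opening']*88.1)
C=cloud(s);hsv=cv2.cvtColor(s['pixels'],cv2.COLOR_RGB2HSV)
ol=(hsv[...,0]>20)&(hsv[...,0]<35)&(hsv[...,1]>100)&(s['range_z']>0)&(np.linalg.norm(C-[.513,.085,.025],axis=-1)<.045)
c,sn=np.cos(np.radians(7.1)),np.sin(np.radians(7.1));P=(C[ol]-[.5163,.0611,0])@np.array([[c,-sn,0],[sn,c,0],[0,0,1]])
print(len(P),P.min(0).round(4),P.max(0).round(4))
E
```

```text
clock: 10.0
tool_pos: [0.5123, 0.0851, 0.073]
eef_rot: [0.662, 0.75, -0.002, -0.001]
contact_force: [0.4, 0.1, -0.5]
opening: 0.614
clock: 10.4
tool_pos: [0.5146, 0.0854, 0.138]
eef_rot: [0.662, 0.749, 0.001, 0.001]
contact_force: [-0.9, 0.3, -1.1]
opening: 0.614
[0.51393156 0.08518984 0.13685789] 53.701757938073555
192 [-0.0205  0.0111  0.0223] [0.0226 0.0378 0.0383]
```

View pics/s4.png

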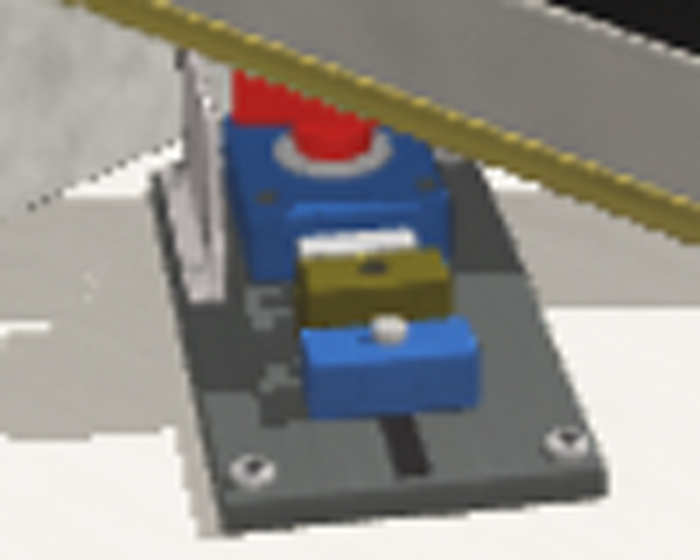

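The block is seated on the bed: local x −20 to +23 mm, top about 37 mm. It sits between the jaw (crop 355,240) and the stop (390,365). Next is the knob.

```bash
python3 -m inch '[[0.1,-0.6,0,1,40],[0.1,-0.6,0,1,40],[0.1,-0.6,0,1,40],[0.1,-0.6,0,1,40],[0,-0.6,0,1,40]]'; python3 -m inch '[[0,-0.14,0,1,40],[0,0,0,1,40],[0,0,0,1,40],[0,0,0,1,40],[0,0,0,1,40]]';python3 -m inch '[[0,0,0,1,40],[0,0,0,1,40],[0,0,0,1,40],[0,0,0,0.1,40],[0,0,0,0,40]]'
cat > st.py <<'E'
from h import *
st=r.get_state();q=st['eef_rot']
print(st['clock'],st['tool_pos'].round(4),'yaw %.1f'%(2*np.degrees(np.arctan2(q[1],q[0]))-90),'F',st['contact_force'].round(2),'M',st['moment'].round(3),'op %.1f q7 %.2f'%(st['opening']*88.1,st['q'][6]))
E
python3 st.py
```

```text
clock: 10.95
tool_pos: [0.5231, 0.0096, 0.135]
eef_rot: [0.443, 0.896, -0.001, -0.001]
contact_force: [0.3, 0.8, -0.0]
opening: 0.452
clock: 11.45
tool_pos: [0.5228, 0.0067, 0.1349]
eef_rot: [0.196, 0.981, -0.0, -0.001]
contact_force: [0.5, 1.1, 0.2]
opening: 0.457
clock: 11.95
tool_pos: [0.5231, 0.0068, 0.1354]
eef_rot: [0.038, 0.999, 0.0, -0.001]
contact_force: [-0.2, 0.8, 0.4]
opening: 0.455
11.95 [0.5231 0.0068 0.1354] yaw 85.6 F [-0.18  0.8   0.36] M [ 0.089 -0.145  0.005] op 40.1 q7 0.49
```

```bash
python3 -m inch '[[0,0,-0.8,0,40],[0,0,-0.8,0,40],[0,0,-0.6,0,40],[0,0,-0.3,0,40],[0,0,-0.12,0,40]]'; python3 st.py; python3 -m inch '[[0,0,0,0,6],[0,0,0,0,6],[0,0,0,0,6],[0,0,0,0,6],[0,0,0,0,6]]' 50; python3 st.py
```

```text
clock: 12.45
tool_pos: [0.5232, 0.0068, 0.0702]
eef_rot: [0.038, 0.999, -0.0, -0.001]
contact_force: [1.0, -0.6, 0.1]
opening: 0.453
12.45 [0.5232 0.0068 0.0702] yaw 85.7 F [ 1.05 -0.61  0.13] M [ 0.088 -0.147  0.038] op 39.9 q7 0.37
clock: 12.95
tool_pos: [0.5241, 0.0083, 0.0715]
eef_rot: [0.037, 0.999, 0.001, 0.001]
contact_force: [-0.1, 3.7, 1.6]
opening: 0.106
12.95 [0.5241 0.0083 0.0715] yaw 85.8 F [-0.1   3.66  1.63] M [ 0.667 -0.171  0.033] op 9.4 q7 0.37
```

Gripped on the wings at 9.4 mm. I correct the pivot by +1.5 mm in y and start turning.

```bash
python3 -m inch '[[0.02,0.07,0,0,6],[0,0,0,-0.6,6],[0,0,0,-0.6,6],[0,0,0,-0.6,6],[0,0,0,-0.6,6]]'; python3 st.py; python3 -m inch '[[0,0,0,-0.6,6],[0,0,0,-0.6,6],[0,0,0,-0.6,6],[0,0,0,-0.6,6],[0,0,0,-0.6,6]]'; python3 st.py
```

```text
clock: 13.45
tool_pos: [0.5241, 0.0083, 0.0715]
eef_rot: [0.163, 0.987, -0.0, 0.0]
contact_force: [-1.2, 0.1, 4.6]
opening: 0.107
13.45 [0.5241 0.0083 0.0715] yaw 71.2 F [-1.19  0.07  4.57] M [0.121 0.043 0.274] op 9.4 q7 0.15
clock: 13.95
tool_pos: [0.5241, 0.0083, 0.0715]
eef_rot: [0.315, 0.949, -0.0, 0.0]
contact_force: [-1.1, 1.0, 5.1]
opening: 0.108
13.95 [0.5241 0.0083 0.0715] yaw 53.2 F [-1.11  1.05  5.09] M [0.094 0.042 0.306] op 9.5 q7 -0.12
```

```bash
python3 -m inch '[[0,0,0,-0.8,6],[0,0,0,-0.8,6],[0,0,0,-0.8,6],[0,0,0,-0.8,6],[0,0,0,-0.8,6]]'; python3 st.py; python3 -m inch '[[0,0,0,-0.8,6],[0,0,0,-0.8,6],[0,0,0,-0.8,6],[0,0,0,-0.8,6],[0,0,0,-0.6,6]]'; python3 st.py;  python3 -m inch '[[0,0,0,-0.5,6],[0,0,0,-0.5,6],[0,0,0,-0.5,6],[0,0,0,0,6],[0,0,0,0,6]]'; python3 st.py
```

```text
clock: 14.45
tool_pos: [0.524, 0.0082, 0.0715]
eef_rot: [0.506, 0.862, -0.0, 0.0]
contact_force: [-1.8, 0.3, 5.1]
opening: 0.11
14.45 [0.524  0.0082 0.0715] yaw 29.2 F [-1.78  0.33  5.05] M [0.023 0.135 0.3  ] op 9.7 q7 -0.45
clock: 14.95
tool_pos: [0.524, 0.0082, 0.0715]
eef_rot: [0.666, 0.746, -0.0, 0.0]
contact_force: [-2.4, 1.9, 4.5]
opening: 0.107
14.95 [0.524  0.0082 0.0715] yaw 6.4 F [-2.43  1.87  4.55] M [0.019 0.174 0.268] op 9.4 q7 -0.73
clock: 15.45
tool_pos: [0.524, 0.0082, 0.0715]
eef_rot: [0.722, 0.692, -0.0, 0.0]
contact_force: [-0.7, 0.2, 7.1]
opening: 0.106
15.45 [0.524  0.0082 0.0715] yaw -2.4 F [-0.67  0.2   7.15] M [0.031 0.166 0.149] op 9.4 q7 -0.83
```

```bash
python3 -m inch '[[0,0,0,0,6],[0,0,0,0,6],[0,0,0,0,6]]'; python3 st.py;  python3 -m inch '[[0,0,0,-0.4,6],[0,0,0,-0.4,6],[0,0,0,-0.4,6],[0,0,0,-0.4,6],[0,0,0,-0.4,6]]'; python3 st.py;  python3 -m inch '[[0,0,0,-0.4,6],[0,0,0,-0.4,6],[0,0,0,-0.4,6],[0,0,0,-0.4,6],[0,0,0,-0.4,6]]'; python3 st.py
```

```text
clock: 15.75
tool_pos: [0.5239, 0.0082, 0.0715]
eef_rot: [0.722, 0.692, -0.0, 0.0]
contact_force: [-0.9, 0.5, 6.0]
opening: 0.11
15.75 [0.5239 0.0082 0.0715] yaw -2.4 F [-0.92  0.46  5.98] M [0.022 0.28  0.108] op 9.7 q7 -0.83
clock: 16.25
tool_pos: [0.5239, 0.0082, 0.0715]
eef_rot: [0.791, 0.612, -0.0, 0.0]
contact_force: [-1.0, 0.5, 5.6]
opening: 0.107
16.25 [0.5239 0.0082 0.0715] yaw -14.5 F [-1.05  0.48  5.63] M [0.002 0.287 0.298] op 9.4 q7 -0.97
clock: 16.75
tool_pos: [0.5239, 0.0082, 0.0715]
eef_rot: [0.85, 0.526, -0.0, 0.0]
contact_force: [-2.0, 0.0, 6.4]
opening: 0.106
16.75 [0.5239 0.0082 0.0715] yaw -26.5 F [-2.03  0.01  6.4 ] M [-0.023  0.264  0.229] op 9.3 q7 -1.09
```

```bash
python3 -m inch '[[0,0,0,-0.4,6],[0,0,0,-0.4,6],[0,0,0,-0.4,6]]' >/dev/null; python3 st.py;  python3 -m inch '[[0,0,0,-0.4,6],[0,0,0,-0.4,6],[0,0,0,-0.4,6]]'>/dev/null; python3 st.py;  python3 -m inch '[[0,0,0,-0.4,6],[0,0,0,-0.4,6]]'>/dev/null; python3 st.py
```

```text
17.05 [0.5239 0.0082 0.0715] yaw -33.7 F [-0.88 -0.28  7.22] M [0.048 0.224 0.302] op 9.8 q7 -1.17
17.35 [0.5239 0.0082 0.0715] yaw -40.9 F [-1.54  0.25  5.51] M [0.024 0.284 0.241] op 9.5 q7 -1.24
17.55 [0.5238 0.0082 0.0715] yaw -45.7 F [-0.84 -0.03  6.18] M [-0.045  0.243  0.284] op 9.7 q7 -1.29
```

```bash
python3 -m inch '[[0,0,0,-0.3,6],[0,0,0,-0.3,6]]'>/dev/null; python3 st.py;python3 -m inch '[[0,0,0,-0.3,6],[0,0,0,-0.3,6]]'>/dev/null; python3 st.py; python3 -m inch '[[0,0,0,0,6],[0,0,0,0,6]]'>/dev/null; python3 st.py; python3 -m inch '[[0,0,0,0,6],[0,0,0,0,6]]'>/dev/null; python3 st.py
```

```text
17.75 [0.5238 0.0082 0.0715] yaw -49.3 F [-1.36 -0.19  6.03] M [0.015 0.296 0.285] op 9.5 q7 -1.33
17.95 [0.5238 0.0082 0.0715] yaw -52.9 F [-1.09 -0.12  6.56] M [0.01  0.277 0.32 ] op 9.6 q7 -1.36
18.15 [0.5238 0.0083 0.0715] yaw -52.8 F [-0.68  0.91  6.06] M [0.08  0.295 0.211] op 9.5 q7 -1.36
18.35 [0.5238 0.0082 0.0715] yaw -52.8 F [-1.94  0.17  5.93] M [0.028 0.224 0.226] op 9.6 q7 -1.36
```

```bash
for i in 1; do python3 -m inch '[[0,0,0,-0.3,6]]'>/dev/null; python3 st.py; python3 -m inch '[[0,0,0,-0.3,6]]'>/dev/null; python3 st.py; python3 -m inch '[[0,0,0,-0.3,6]]'>/dev/null; python3 st.py; python3 -m inch '[[0,0,0,-0.3,6]]'>/dev/null; python3 st.py; python3 -m inch '[[0,0,0,0,6],[0,0,0,0,6]]'>/dev/null; python3 st.py; python3 -m inch '[[0,0,0,0,6],[0,0,0,0,6]]'>/dev/null; python3 st.py; done
```

```text
18.45 [0.5238 0.0082 0.0715] yaw -54.6 F [-0.97 -0.07  5.88] M [0.104 0.303 0.304] op 9.3 q7 -1.38
18.55 [0.5238 0.0083 0.0715] yaw -56.4 F [-1.    0.13  5.64] M [-0.009  0.291  0.293] op 9.5 q7 -1.40
18.65 [0.5238 0.0082 0.0715] yaw -58.3 F [-1.46  0.64  5.53] M [0.082 0.296 0.263] op 9.5 q7 -1.42
18.75 [0.5238 0.0083 0.0715] yaw -60.1 F [-1.92 -0.45  6.55] M [0.017 0.312 0.29 ] op 9.6 q7 -1.43
18.95 [0.5238 0.0082 0.0715] yaw -60.0 F [-1.74 -0.65  5.82] M [0.048 0.247 0.152] op 9.4 q7 -1.43
19.15 [0.5238 0.0082 0.0715] yaw -60.0 F [-1.01  0.75  6.2 ] M [0.052 0.329 0.231] op 9.7 q7 -1.43
```

```bash
python3 -m inch '[[0,0,0,-0.3,6]]'>/dev/null; python3 st.py; python3 -m inch '[[0,0,0,-0.3,6]]'>/dev/null; python3 st.py; python3 -m inch '[[0,0,0,-0.3,6]]'>/dev/null; python3 st.py; python3 -m inch '[[0,0,0,-0.3,6]]'>/dev/null; python3 st.py;  python3 -m inch '[[0,0,0,-0.3,6]]'>/dev/null; python3 st.py; python3 -m inch '[[0,0,0,-0.3,6]]'>/dev/null; python3 st.py
```

```text
19.25 [0.5238 0.0083 0.0715] yaw -61.8 F [-0.95 -0.61  6.03] M [0.003 0.344 0.27 ] op 9.8 q7 -1.45
19.35 [0.5238 0.0082 0.0715] yaw -63.7 F [-1.21  0.89  5.75] M [0.05  0.212 0.264] op 9.3 q7 -1.47
19.45 [0.5238 0.0083 0.0715] yaw -65.4 F [-1.73 -0.23  6.09] M [0.037 0.269 0.283] op 9.7 q7 -1.49
19.55 [0.5238 0.0083 0.0715] yaw -67.2 F [-1.28  0.09  6.02] M [0.021 0.338 0.332] op 9.3 q7 -1.50
19.65 [0.5238 0.0083 0.0715] yaw -69.0 F [-1.91  0.12  6.89] M [-0.003  0.265  0.337] op 9.5 q7 -1.52
19.75 [0.5238 0.0083 0.0715] yaw -70.8 F [-1.47 -0.28  7.15] M [-0.005  0.276  0.321] op 9.2 q7 -1.54
```

```bash
python3 -m inch '[[0,0,0,-0.3,6]]'>/dev/null; python3 st.py; python3 -m inch '[[0,0,0,-0.3,6]]'>/dev/null; python3 st.py; python3 -m inch '[[0,0,0,-0.3,6]]'>/dev/null; python3 st.py; python3 -m inch '[[0,0,0,-0.3,6]]'>/dev/null; python3 st.py;  python3 -m inch '[[0,0,0,-0.3,6]]'>/dev/null; python3 st.py
```

```text
19.85 [0.5238 0.0083 0.0715] yaw -72.6 F [-0.41  0.42  6.23] M [0.015 0.243 0.363] op 9.9 q7 -1.56
19.95 [0.5238 0.0083 0.0715] yaw -74.4 F [-1.41 -0.58  6.46] M [0.06  0.301 0.368] op 9.4 q7 -1.57
20.05 [0.5238 0.0083 0.0715] yaw -76.2 F [-0.7  -0.26  6.32] M [0.069 0.269 0.336] op 9.8 q7 -1.59
20.15 [0.5238 0.0083 0.0715] yaw -78.0 F [-2.13 -0.82  5.74] M [0.043 0.244 0.281] op 9.2 q7 -1.61
20.25 [0.5237 0.0083 0.0715] yaw -79.8 F [-0.58 -0.34  6.95] M [-0.003  0.264  0.34 ] op 9.9 q7 -1.63
```

```bash
python3 -m inch '[[0,0,0,-0.25,6]]'>/dev/null; python3 st.py; python3 -m inch '[[0,0,0,-0.25,6]]'>/dev/null; python3 st.py; python3 -m inch '[[0,0,0,-0.25,6]]'>/dev/null; python3 st.py; python3 -m inch '[[0,0,0,-0.25,6]]'>/dev/null; python3 st.py; for i in 1 2 3 4 5 6; do python3 -m inch '[[0,0,0,0,6]]' >/dev/null; python3 st.py; done
```

```text
20.35 [0.5238 0.0083 0.0715] yaw -81.3 F [-1.52 -0.74  5.38] M [-0.008  0.247  0.382] op 9.4 q7 -1.64
20.45 [0.5238 0.0083 0.0715] yaw -82.8 F [-0.6   0.17  6.3 ] M [0.082 0.262 0.363] op 9.7 q7 -1.66
20.55 [0.5237 0.0083 0.0715] yaw -84.3 F [-1.21  0.53  5.81] M [0.025 0.246 0.437] op 9.5 q7 -1.67
20.65 [0.5237 0.0083 0.0715] yaw -85.8 F [-1.49 -0.76  6.26] M [0.076 0.253 0.334] op 9.6 q7 -1.68
20.75 [0.5238 0.0083 0.0715] yaw -85.8 F [-1.59 -0.07  5.47] M [0.043 0.263 0.299] op 9.4 q7 -1.68
20.85 [0.5238 0.0083 0.0715] yaw -85.8 F [-1.02  0.34  6.87] M [0.056 0.279 0.381] op 9.7 q7 -1.68
20.95 [0.5238 0.0083 0.0715] yaw -85.8 F [-2.18 -0.36  6.27] M [0.048 0.258 0.301] op 9.3 q7 -1.68
21.05 [0.5238 0.0083 0.0715] yaw -85.8 F [-1.05  0.78  6.05] M [0.029 0.263 0.35 ] op 9.7 q7 -1.68
21.15 [0.5237 0.0083 0.0715] yaw -85.8 F [-1.76  0.32  5.87] M [0.095 0.308 0.343] op 9.6 q7 -1.68
21.25 [0.5238 0.0083 0.0715] yaw -85.8 F [-0.74 -0.87  6.  ] M [0.097 0.275 0.291] op 9.7 q7 -1.68
```

Torque is now about 0.09 above running free, with contact fitted at about yaw −69.5°. About 7° more is needed.

```bash
python3 -m inch '[[0,0,0,-0.25,6]]'>/dev/null; python3 st.py; python3 -m inch '[[0,0,0,-0.25,6]]'>/dev/null; python3 st.py; python3 -m inch '[[0,0,0,-0.25,6]]'>/dev/null; python3 st.py; python3 -m inch '[[0,0,0,-0.25,6]]'>/dev/null; python3 st.py; for i in 1 2 3 4 5 6 7 8; do python3 -m inch '[[0,0,0,0,6]]' >/dev/null; python3 st.py; done
```

```text
21.35 [0.5238 0.0083 0.0715] yaw -87.3 F [-1.64 -0.33  6.43] M [0.039 0.208 0.361] op 9.2 q7 -1.70
21.45 [0.5238 0.0083 0.0715] yaw -88.8 F [-1.44  0.9   6.76] M [0.075 0.244 0.476] op 9.5 q7 -1.71
21.55 [0.5237 0.0083 0.0715] yaw -90.3 F [-0.32 -0.37  6.17] M [0.068 0.281 0.379] op 9.5 q7 -1.73
21.65 [0.5238 0.0083 0.0715] yaw -91.8 F [-1.4  -0.75  5.43] M [0.063 0.245 0.435] op 9.8 q7 -1.74
21.75 [0.5238 0.0083 0.0715] yaw -91.8 F [-0.37  0.83  5.35] M [-0.001  0.273  0.382] op 9.8 q7 -1.74
21.85 [0.5237 0.0083 0.0715] yaw -91.8 F [-1.35 -0.53  5.34] M [0.037 0.238 0.364] op 9.7 q7 -1.74
21.95 [0.5238 0.0084 0.0715] yaw -91.8 F [-0.73 -0.05  5.99] M [0.053 0.248 0.415] op 9.2 q7 -1.74
22.05 [0.5238 0.0084 0.0715] yaw -91.8 F [-0.37 -0.61  6.02] M [0.085 0.251 0.362] op 9.6 q7 -1.74
22.15 [0.5238 0.0083 0.0715] yaw -91.8 F [-1.1  -0.31  5.29] M [0.061 0.242 0.334] op 9.7 q7 -1.74
22.25 [0.5237 0.0083 0.0715] yaw -91.8 F [-1.29 -0.04  5.6 ] M [0.045 0.282 0.367] op 9.9 q7 -1.74
22.35 [0.5238 0.0083 0.0715] yaw -91.8 F [-1.47 -0.52  6.06] M [0.05  0.228 0.349] op 9.8 q7 -1.74
22.45 [0.5237 0.0083 0.0715] yaw -91.8 F [-1.05  1.1   5.7 ] M [0.042 0.261 0.433] op 9.5 q7 -1.74
```

Run:
```python
import numpy as np
from scipy.optimize import curve_fit
y=-np.array([33.7,40.9,45.7,49.3,52.9,54.6,56.4,58.3,60.1,61.8,63.7,65.4,67.2,69,70.8,72.6,74.4,76.2,78,79.8,81.3,82.8,84.3,85.8,87.3,88.8,90.3,91.8])
m=np.array([.302,.241,.284,.285,.32,.304,.293,.263,.29,.27,.264,.283,.332,.337,.321,.363,.368,.336,.281,.34,.382,.363,.437,.334,.361,.476,.379,.435])
f=lambda y,b,y0:b+.37*np.maximum(0,np.radians(y0-y))
p,c=curve_fit(f,y,m,[.28,-69]);print(p,np.sqrt(np.diag(c)),f(-91.8,*p)-p[0])
```

```text
[  0.287      -68.40913486] [0.01001242 2.11832957] 0.1510516162790238
```

Fit: excess 0.151 ± 0.015 N m over 0.287 running free, which is where it should be. Release, rise clear, look.

```bash
python3 -m inch '[[0,0,0,0,34],[0,0,0,0,34],[0,0,0,0,34],[0,0,0,0,34],[0,0,0.3,0,34]]'; python3 -m inch '[[0,0,1,0,34],[0,0,1,0,34],[0,0,1,0,34],[0,0,1,0,34],[0,0,1,0,34]]'; python3 -m inch '[[-0.5,-1,0.5,0,34],[-0.5,-1,0.5,0,34],[-0.5,-1,0,0,34],[-0.5,-1,0,0,34],[-0.5,-1,0,0,34]]'; python3 -m inch '[[-0.5,-1,0,0,34],[-0.5,-1,0,0,34],[-0.5,-1,0,0,34],[-0.5,-1,0,0,34],[-0.5,-1,0,0,34]]';python3 st.py
python3 - <<'E'
from meas import *
cv2.imwrite('pics/t5.png',cv2.resize(s['pixels'][160:280,340:500,::-1],None,fx=5,fy=5,interpolation=cv2.INTER_CUBIC))
red=(px[...,0]>110)&(px[...,1]<60)&(px[...,2]<60)&box(400,500,180,260)
pr('knob',C[red&(C[...,2]>.058)])
ol=(hsv[...,0]>20)&(hsv[...,0]<35)&(hsv[...,1]>100)&box(370,440,190,260)
pr('olive',C[ol&(C[...,2]<.05)])
pr('panel',C[box(400,480,180,215)&(C[...,2]>.066)&(C[...,2]<.09)&~red])
E
```

```text
clock: 22.95
tool_pos: [0.5235, 0.0085, 0.078]
eef_rot: [1.0, -0.016, -0.001, 0.0]
contact_force: [0.3, 0.2, 0.2]
opening: 0.385
clock: 23.45
tool_pos: [0.5239, 0.0085, 0.205]
eef_rot: [1.0, -0.016, 0.0, 0.0]
contact_force: [1.6, 0.1, -0.4]
opening: 0.389
clock: 23.95
tool_pos: [0.4609, -0.1174, 0.2292]
eef_rot: [1.0, -0.016, 0.0, 0.0]
contact_force: [-0.5, -0.4, 0.8]
opening: 0.386
clock: 24.45
tool_pos: [0.3984, -0.2424, 0.229]
eef_rot: [1.0, -0.016, 0.0, 0.0]
contact_force: [-0.2, 0.4, 0.4]
opening: 0.383
24.45 [ 0.3984 -0.2424  0.229 ] yaw -91.9 F [-0.19  0.44  0.37] M [0.003 0.005 0.069] op 33.7 q7 -1.25
knob 158 [523.6   7.1] [ 9.5 62.7] 89.4 z [0.0652 0.0709 0.0742]
olive 450 [514.1  89.3] [47.9 38.1] 6.8 z [0.0184 0.0339 0.0382]
panel 158 [546.   10.1] [42.3 89.1] 7.0 z [0.0665 0.0732 0.0764]
```

View pics/t5.png

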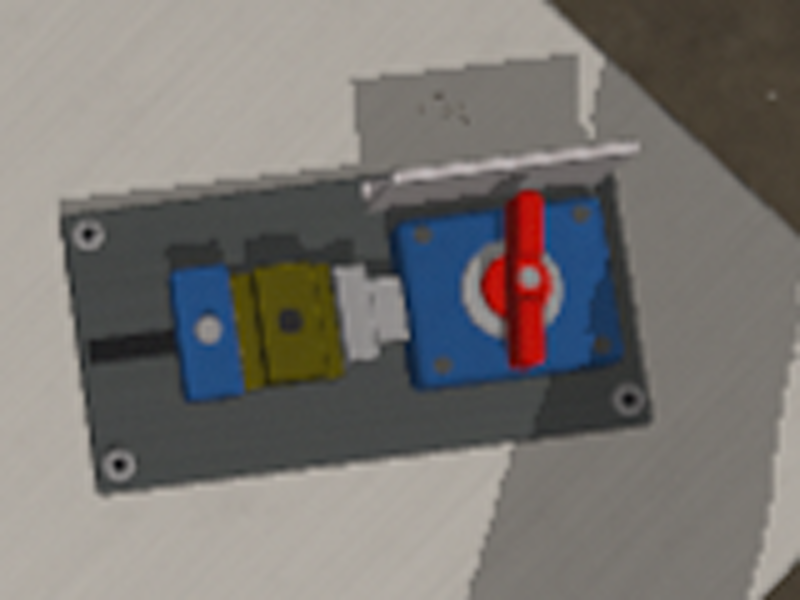

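The picture shows the T-block pinched between the jaw (crop 355,310) and the stop (210,330). Its flanges face both, the wings are near (525,280) and the panel is unmoved. Handing in.

```bash
python3 -c "
from plant import r
print(r.finish_job())"
```

```text
the job is handed in; nothing more can be done
None
```

The small olive T-block is clamped in the vice with its flanges against the jaw and the stop. I released everything and handed the job in at about 24.5 s. No verdict is reported.

- **Tightness:** I turned the knob in one grip to about 3.28 rad. A fit to the torque readings, with the slope fixed at the stated 0.37 N m per rad, gives 0.151 ± 0.015 N m above the 0.287 N m of running free. Contact came at about 2.9 rad.
- **Position:** in the last top picture the block sits between jaw and stop, and the panel reads the same as at the start. The wings stand within about 1° of where I left them.
- **Weaker checks:** single torque readings scattered by about ±0.04 N m. The hold-still test was unclear: it read 0.11 to 0.23 N m while running free instead of about none, and about 0.37 N m at the end. I therefore judged by the turning torque.
- **Not checked again:** I did not re-measure the nut, bolt and tester at the end, but the gripper never worked near them.

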